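# Zero the colour meter and hold its head over the masked spot

### The job

Zero the colour meter while its measuring head still stands on the white tile: turn the knob until its white pointer line meets the red mark, and let go of it. Then pick up the head, carry it over the wall of the board tray, and finish while still holding it, upright and motionless, about one centimetre above the black mask on the deed, centred over the window and with its long side along the window's long side. Do not let anything touch the mask, the deed or the tray, and leave the tape reel, thread bobbin and paste jar where they stand.

Things in the scene. Friction and masses are not known exactly. Their poses are not given: they have to be found in the camera images.
- meter: Colour meter, a flat grey and white case fixed to the table, 130 (its x) x 110 (its y) mm, lid 40 mm above the table, small green display at its +x end. Origin: centre of the underside; z up. The knob's axis stands at x = -20 mm, y = 0. A red zero mark lies on the lid in +x direction from that axis, with black ticks every 15 degrees to either side.
- knob (a joint): Angle of the black zero knob on the meter's lid, rad. 0: its white pointer line meets the red mark (points along the meter's +x). Positive is anticlockwise seen from above; it starts between 0.5 and 1.3, so turn it clockwise. Stops at -1.8 and 1.8; it stays where it is left (friction 0.04 N m).
- knob_grip (a point): Point on the knob's axis, 58.5 mm above the table; x along the knob's bar towards the pointer's tip (turns with the knob), z up. The knob is a disc 52 mm across with an upright bar on it to pinch across its thickness: 42 mm long (x), 13 mm thick (y), from 46 to 67 mm above the table.
- tile: White ceramic reference tile 64 x 50 mm in a grey holder 78 x 64 mm, fixed to the table; the tile's top is 8 mm above the table. Origin: centre of its underside.
- head: Measuring head, loose, 0.1 to 0.2 kg, standing on the tile. Lower part blue, 50 (its x) x 36 (its y) mm, 0 to 28 mm high; above it an upright black handle 38 (x) x 24 (y) mm up to 82 mm, to be pinched across its 24 mm. Orange dot on top. Origin: centre of the underside (measuring face); x along the long side, z up. Same either way round.
- tray: Brown open board tray fixed to the table, 230 (its x) x 400 (its y) mm, walls 4 mm thick and 67 mm high, floor 3 mm. Origin: on its underside; the walls run from x = -115 to 115 mm and from y = -192 to 209 mm in its frame; z up. A folded deed lies fixed in it, its top about 26 mm above the table at most.
- mask: Flat black mask card 74 (its x) x 88 (its y) x 3 mm, fixed on top of the deed in the tray, with a white-edged window 36 (x) x 22 (y) mm in the middle. Origin: centre of its underside, 22.5 mm above the table; x along the window's long side, z up.
- target (a point): Centre of the mask's window at the height of the mask's upper face (25.5 mm above the table); axes as the mask's.
- tape_reel: Standing reel of cotton tape, 88 mm across, 105 mm high, loose. Origin: centre of the underside. A bystander.
- linen_thread: Bobbin of linen thread, 33 mm across, 42 mm high, loose. Origin: centre of the underside. A bystander.
- paste_jar: White jar with a black cap, 64 mm across, 68 mm high, loose. Origin: centre of the underside. A bystander.
There are look-alikes about, which are no part of the job. What is shaped like the head but green or purple is not meant.

How it is judged:
By the outcome, as a careful person would: the job done as asked, in the order asked, and still so for the second after the job is handed in, while the arm keeps its last pose, push and grip.
It also fails if it takes over 56 s, if anything falls off the work surface, if the arm or the gripper's body presses on something with over 40 N, if the wrist force passes 120 N, or if a joint passes its speed limit or range.

### The arm

A 6-joint arm with a two-finger parallel gripper is mounted at the origin on a cart in front of the work surface, level with it; the furniture and walls round the work are solid. World frame = base frame: x ahead of the robot, y to its left, z up, the work surface at z = 0. Lengths are in mm, angles in rad, forces in N, time in s.
With the tool pointing down it reaches from about 425 to 950 mm from the base axis. Payload 14.7 kg.
Tool frame: the origin (TCP) lies at the very end of the fingers, on their centre line; the grasp point (between the pads) lies 19 mm behind it; z points along the fingers, y is the line along which they close (so a half turn about z gives the same grasp; the last joint's range is limited). The gripper opens to 85 mm and grips with 20 to 120 N. Pads are 22 mm wide; open, the fingers measure 114 mm over their backs; the gripper's body (76 mm by 85 mm) begins 54 mm behind the grasp point. The pads swing forward as they close: fully open they stand 13 mm farther back than shut.
Start: joints at [-1.287, 0.48, 1.596, -0, 1.065, -0.047], TCP at [211.136, -614.747, 231.297] pointing down, gripper open.
Joint ranges: [-2.75, 2.75], [-0.82, 2.05], [0.23, 2.67], [-1.56, 4.7], [0.09, 2.69], [-2.92, 2.92]. Speed limits (rad/s): [1.89, 1.89, 2.39, 3.01, 3.01, 3.01].

### API

Orientations are given as a unit quaternion [w, x, y, z].
In Python, from cell import ctrl, sense, camera, get_calibration, job, finder gives the robot as it stands. The module is installed in compiled form; this text tells all that it offers. Calls block until the motion is done:
- ctrl.move_ptp(position, orientation): joint-space move of the TCP to a pose.
- ctrl.servo_line(position, attitude=None, feed=150, force_limit=None): straight line of the TCP; attitude=None keeps the orientation; feed is the mean speed in mm/s. With force_limit (N) it stops when the force on the tool has changed by that much, and returns True; else False.
- ctrl.set_joints(angles): joint-space move.
- ctrl.gripper_to(opening, f_grip=None): finger opening in mm; f_grip is the grip in N (None keeps the last); returns when the fingers have stopped.
- ctrl.pause(seconds).
- ctrl.inverse_kinematics(position, orientation): joint angles nearest the present ones, or None.
- sense(): the state.
- camera(name): name is "scene" or "side" or "wrist"; returns the picture (480x640x3 uint8, red, green, blue); there is no depth.
- get_calibration(name): a dict with "vertical_fov" (degrees; the focal length in pixels is half the picture's height over the tangent of half this angle, whatever the lens; pixels are square), "cx", "cy" (the principal point, pixels), "cam_to_world" (4x4, takes a point from camera to world coordinates). Camera axes: x right, y down, z forward; pixel columns grow to the right and rows downward; lengths in mm; the calibration is good to about 2 mm. A picture is of the moment at which its call begins: read the wrist's pose just before it. get_calibration takes no time and is no camera call; for the wrist camera it gives the pose at the moment of the call.
A pose or a line that the arm cannot do raises ctrl.MotionError and nothing moves.
- job.finish_job(): hands the job in; it is judged then, once.
Trained networks look in the newest picture that a camera, given by its name, has taken for a name from the list of things; names that differ only in an ending like _2 or _b are one class to them, and where a whole thing is asked for, a point or a joint stands for the part that bears it (a point fixed in the world has none). Each returns a list of dicts, best first, with "conf" (0 to 1); they miss things now and then, are a little off and sometimes report something else, mostly with a low value. They report only what shows in the picture. A call takes as long as a camera call. They do not tell look-alikes from the thing itself.
- finder.regions_of(target, camera): "pixels" (480x640 bool, what is visible of it) and "xy" ([column, row] in pixels, amid what is visible of it).
- finder.tip_of(target, camera): "xy" ([column, row] in pixels: a listed point, or the origin of a listed thing).
The state is a dict: "clock": time; "q": joint angles; "qd": joint speeds; "joint_torque": joint torques, N m; "position": TCP position; "ee_rot": TCP orientation; "force": force on the tool from outside, world axes, zero at the start; "moment": the same for the moment, N m; "gripper_width": finger opening in mm; "grasp_force": force on a finger pad.
Only numpy, scipy, OpenCV 4.12 (cv2) and the standard library are available. Lean on these libraries where they do the work, as an engineer would, in place of code of your own. Each camera call takes 0.05 s, during which the arm holds its last target. There are 200 camera calls.

## Working session

There is one attempt and no reset: what is moved stays moved. The work goes in short steps, each a Python script; the robot and the scene stay as the last script left them, time stands still between calls to the robot, and variables do not carry over. Pictures are saved under pics/ and viewed, at most 10 in all, crops included, and the job is handed in when it is done.

```bash
mkdir -p pics; cat > h.py <<'E'
import numpy as np, cv2
from cell import ctrl, sense, camera, get_calibration, job, finder
def K(n):
    c=get_calibration(n); f=240/np.tan(np.radians(c["vertical_fov"])/2); return f,c["cx"],c["cy"],np.array(c["cam_to_world"])
def ray(n,uv,z,cal=None):
    f,cx,cy,T=cal or K(n); d=T[:3,:3]@np.array([(uv[0]-cx)/f,(uv[1]-cy)/f,1]); o=T[:3,3]
    return o+d*(z-o[2])/d[2]
def proj(n,p,cal=None):
    f,cx,cy,T=cal or K(n); q=T[:3,:3].T@(np.array(p)-T[:3,3]); return np.array([cx+f*q[0]/q[2],cy+f*q[1]/q[2]])
def save(n,img): cv2.imwrite("pics/"+n+".png",img[:,:,::-1])
def down(yaw): # tool z down, tool y axis at world angle yaw+90 ; tool x along yaw
    from scipy.spatial.transform import Rotation as R
    c,s=np.cos(yaw),np.sin(yaw)
    q=R.from_matrix(np.array([[c,s,0],[s,-c,0],[0,0,-1]])).as_quat(); return [q[3],q[0],q[1],q[2]]
E
python3 - <<'E'
from h import *
s=sense();print(s["clock"],s["ee_rot"])
zs=dict(meter=0,knob_grip=58.5,tile=0,head=0,tray=0,mask=22.5,target=25.5,tape_reel=0,linen_thread=0,paste_jar=0)
ims=[]
for n in("scene","side"):
    im=camera(n);ims.append(im);save(n,im);print(n,K(n)[3][:3,3].round())
    for t,z in zs.items():
        for r in finder.tip_of(t,n)[:4]: print(t,round(r["conf"],2),np.round(r["xy"]),ray(n,r["xy"],z).round()[:2])
E
```

```text
0.0 [-5.94109847e-04  9.86352220e-01  1.64647930e-01 -5.90792070e-05]
scene [-253.  463. 1024.]
tile 0.78 [359. 230.] [ 609. -191.]
head 0.86 [340. 204.] [ 717. -210.]
head 0.57 [357. 226.] [ 621. -195.]
tray 0.57 [232. 292.] [610. 165.]
mask 0.89 [241. 280.] [609. 138.]
mask 0.46 [360. 226.] [ 600. -186.]
target 0.63 [240. 280.] [609. 140.]
linen_thread 0.47 [296. 204.] [ 784. -114.]
paste_jar 0.69 [382. 181.] [ 727. -355.]
paste_jar 0.61 [233. 292.] [608. 163.]
paste_jar 0.26 [358. 233.] [ 601. -183.]
side [ 596. -976.  744.]
meter 0.76 [251. 331.] [ 441. -291.]
meter 0.17 [339. 298.] [ 616. -187.]
knob_grip 0.64 [238. 313.] [ 421. -302.]
tile 0.89 [338. 295.] [ 614. -177.]
tile 0.61 [239. 311.] [ 406. -238.]
head 0.83 [333. 295.] [ 602. -180.]
head 0.71 [325. 340.] [ 589. -310.]
head 0.62 [387. 307.] [ 719. -210.]
head 0.61 [289. 281.] [ 502. -138.]
tray 0.86 [338. 209.] [611. 165.]
mask 0.56 [338. 295.] [ 614. -203.]
mask 0.3 [250. 331.] [ 443. -312.]
target 0.97 [342. 209.] [620. 127.]
tape_reel 0.58 [242. 260.] [385. -70.]
linen_thread 0.55 [416. 271.] [796. -87.]
linen_thread 0.53 [250. 331.] [ 438. -292.]
```

View pics/scene.png

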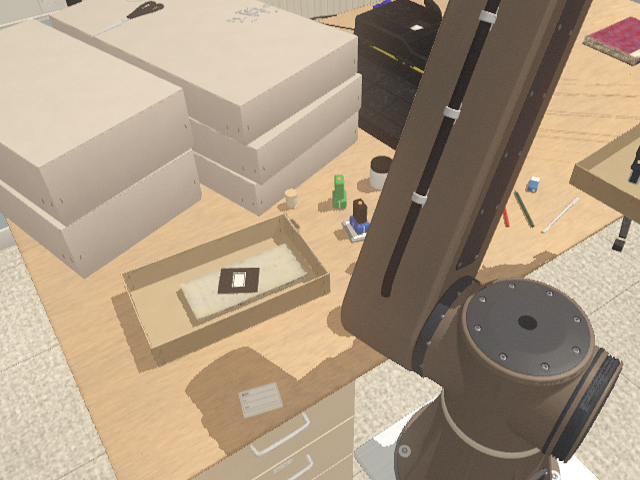

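View pics/side.png

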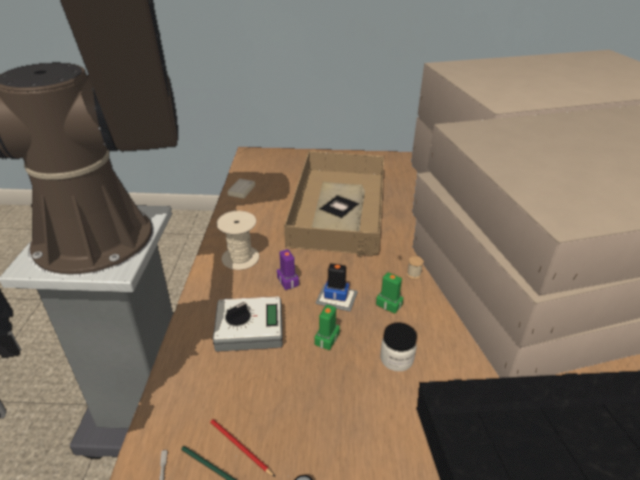

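The side picture shows the meter at (250,325), the knob at (238,313), the blue and black head on the tile at (337,285) and the mask at (340,206). The look-alikes are purple at (288,268) and green at (327,327) and (391,292). Next I go above the meter and look with the wrist camera.

```bash
python3 - <<'E'
from h import *
def look(n,zs):
    cal=K("wrist");im=camera("wrist");save(n,im);print(n,cal[3][:3,3].round(),sense()["position"].round() if hasattr(sense()["position"],'round') else sense()["position"])
    for t,z in zs.items():
        for r in finder.tip_of(t,"wrist")[:3]: print(t,round(r["conf"],2),np.round(r["xy"]),ray("wrist",r["xy"],z,cal).round(1)[:2])
    np.savez("pics/"+n,*cal); return im
a=(0.0)
ctrl.move_ptp([450,-290,300],down(0.0))
i1=look("w1",dict(meter=0,knob_grip=58.5,head=8))
ctrl.move_ptp([600,-185,300],down(0.0))
i2=look("w2",dict(tile=0,head=8))
ctrl.move_ptp([615,130,300],down(0.0))
i3=look("w3",dict(target=25.5,mask=22.5))
print(sense()["clock"],sense()["q"])
save("a",cv2.resize(np.vstack([np.hstack([i1,i2]),np.hstack([i3,i3])]),(800,600)))
E
```

```text
w1 [ 534. -290.  444.] [ 450. -291.  300.]
meter 0.97 [313. 196.] [ 439.7 -286.6]
knob_grip 0.58 [319. 229.] [ 416.4 -292.6]
head 0.94 [182. 140.] [ 502.9 -142.8]
head 0.8 [216.  33.] [ 608.1 -189.4]
head 0.67 [336.  49.] [ 593.5 -310.1]
w2 [ 685. -184.  444.] [ 600. -185.  300.]
head 0.97 [426. 193.] [ 594.7 -310.5]
head 0.8 [281. 265.] [ 505.1 -141.8]
head 0.77 [339.  75.] [ 719.2 -207.9]
w3 [700. 130. 444.] [615. 129. 300.]
target 0.65 [300. 195.] [611.5 146.8]
mask 0.65 [301. 198.] [607.7 146.4]
5.075 [ 1.57919484e-01  3.91557586e-01  1.56515026e+00 -2.08613717e-04
  1.18485752e+00  1.73048417e+00]
```

View pics/a.png

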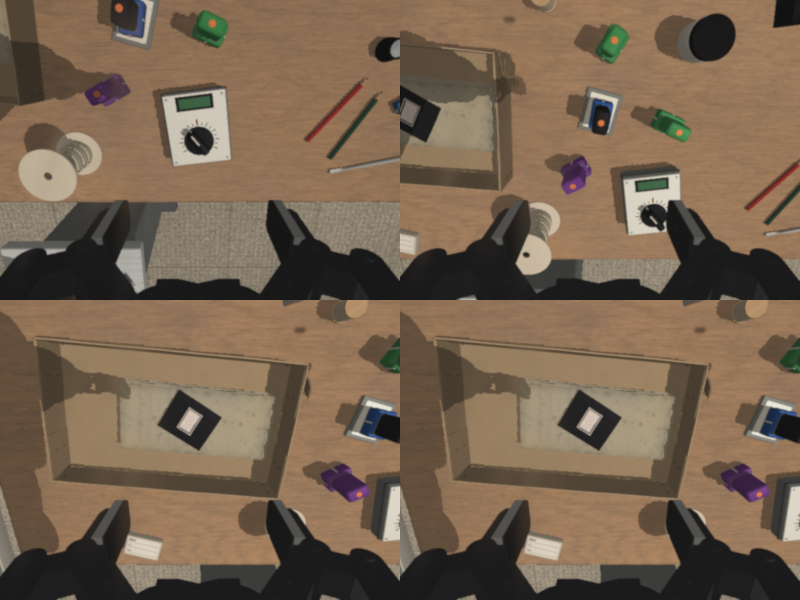

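The composite shows the meter with display at the top and the knob near w1 (319,229). The head on the tile is at w2 (320,180), and the rotated mask window is at w3 (300,195). I'll take the angles from segmented outlines.

```bash
python3 - <<'E'
from h import *
def ld(n):
    z=np.load(f"pics/{n}.npz"); return cv2.imread(f"pics/{n}.png"),tuple(z[k] for k in z.files)
def rect(mask,n,cal,z,near):
    k,l,st,c=cv2.connectedComponentsWithStats(mask.astype(np.uint8),connectivity=4)
    i=min((i for i in range(1,k) if st[i,4]>60),key=lambda i:np.hypot(*(c[i]-near)))
    ys,xs=np.where(l==i); P=np.array([ray("wrist",(x,y),z,cal)[:2] for x,y in zip(xs,ys)],np.float32)
    r=cv2.minAreaRect(P); print(n,len(xs),"centre",np.round(r[0],1),"size",np.round(r[1],1),"ang",round(r[2],1)); 
i1,c1=ld("w1");i2,c2=ld("w2");i3,c3=ld("w3")
h=lambda i:cv2.cvtColor(i,cv2.COLOR_BGR2HSV).astype(int)
a=h(i1); rect((a[...,1]<40)&(a[...,2]>150),"lid",c1,40,(313,200))
rect((a[...,2]<70),"knobdark",c1,52,(319,229))
b=h(i2); rect((b[...,0]<15)&(b[...,1]>170)&(b[...,2]>150),"dot",c2,82,(322,192))
rect((b[...,1]<60)&(b[...,2]>130),"tileholder",c2,8,(322,175))
d=h(i3); rect((d[...,2]>150)&(d[...,1]<60),"window",c3,25.5,(301,196)); 
rect((d[...,2]<75),"mask",c3,25.5,(301,196))
C=lambda i,x,y,s,:cv2.resize(i[y-s:y+s,x-s:x+s],(400,400),interpolation=cv2.INTER_CUBIC)
cv2.imwrite("pics/b.png",np.hstack([C(i1,317,225,32),C(i2,320,180,42)]))
E
```

```text
lid 7536 centre [ 436.2 -290.6] size [123.6 104.1] ang 6.9
knobdark 1426 centre [ 419.4 -292. ] size [47.4 47. ] ang 63.0Traceback (most recent call last):
  File "<stdin>", line 13, in <module>
  File "<stdin>", line 6, in rect
ValueError: min() iterable argument is empty
```

```bash
python3 - <<'E'
from h import *
def ld(n):
    z=np.load(f"pics/{n}.npz"); return cv2.imread(f"pics/{n}.png"),tuple(z[k] for k in z.files)
def rect(mask,n,cal,z,near,m=60):
    k,l,st,c=cv2.connectedComponentsWithStats(mask.astype(np.uint8),connectivity=4)
    L=[i for i in range(1,k) if st[i,4]>m]
    if not L: print(n,"none"); return
    i=min(L,key=lambda i:np.hypot(*(c[i]-near)))
    ys,xs=np.where(l==i); P=np.array([ray("wrist",(x,y),z,cal)[:2] for x,y in zip(xs,ys)],np.float32)
    r=cv2.minAreaRect(P); print(n,len(xs),"px",c[i].round(),"centre",np.round(r[0],1),"size",np.round(r[1],1),"ang",round(r[2],1)); 
i1,c1=ld("w1");i2,c2=ld("w2");i3,c3=ld("w3")
h=lambda i:cv2.cvtColor(i,cv2.COLOR_BGR2HSV).astype(int)
b=h(i2); rect((b[...,0]<15)&(b[...,1]>150)&(b[...,2]>150),"dot",c2,82,(322,192),15)
rect((b[...,1]<60)&(b[...,2]>110),"tileholder",c2,8,(322,175))
rect((b[...,0]>100)&(b[...,0]<130)&(b[...,1]>120),"blue",c2,28,(322,175))
rect((b[...,2]<60),"handle",c2,82,(322,188))
d=h(i3); rect((d[...,2]>150)&(d[...,1]<80),"window",c3,25.5,(301,196)); 
rect((d[...,2]<75),"mask",c3,25.5,(301,196))
C=lambda i,x,y,s,:cv2.resize(i[y-s:y+s,x-s:x+s],(400,400),interpolation=cv2.INTER_CUBIC)
cv2.imwrite("pics/b.png",np.hstack([C(i1,317,225,32),C(i2,320,180,42)]))
E
```

```text
dot 81 px [321. 197.] centre [ 606.5 -189.3] size [8.7 8.6] ang 0.0
tileholder 1800 px [324. 171.] centre [ 610.3 -189.1] size [61.6 77.1] ang 74.8
blue 403 px [318. 175.] centre [ 608.3 -189.3] size [33.1 49.6] ang 79.7
handle 928 px [321. 190.] centre [ 611.2 -188.9] size [24.  43.4] ang 79.6
window 693 px [303. 193.] centre [614.2 144.3] size [24.3 38.2] ang 56.5
mask 4015 px [302. 192.] centre [613.  144.5] size [87.3 72.2] ang 56.7
```

View pics/b.png

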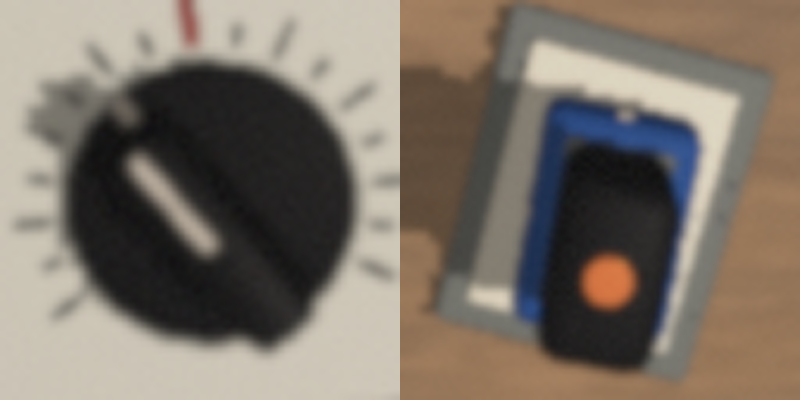

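Head: centre (607,-189), long side at -10.3°. Window: (613.6,144.4), long side at -33.4°. Meter yaw is 6.9°. The crop shows the knob bar running from (290,310) to (115,90), about 38° in the world, so the knob angle is about 0.55. I'll hover and take one close look at the knob.

```bash
python3 - <<'E'
from h import *
ctrl.gripper_to(45)
ctrl.move_ptp([416.5,-292.8,150],down(np.radians(7)))
cal=K("wrist");im=camera("wrist");save("k1",im);np.savez("pics/k1",*cal)
for r in finder.tip_of("knob_grip","wrist")[:2]: print(r["conf"],r["xy"],ray("wrist",r["xy"],58.5,cal))
d=im.max(2)<80; k,l,st,c=cv2.connectedComponentsWithStats(d.astype(np.uint8)); p=proj("wrist",[416.5,-292.8,46],cal)
print("proj",p,sense()["clock"],sense()["force"])
s=im.copy()
for z in(46,67):
  for yaw in (6.9,38.4):
    e=np.array([np.cos(np.radians(yaw)),np.sin(np.radians(yaw)),0]);P=np.array([416.5,-292.8,z])
    cv2.line(s,*[tuple(int(v) for v in proj("wrist",P+t*e,cal)) for t in(-21,21)],(0,255,0) if z==67 else (255,0,255),1)
cv2.polylines(s,[np.array([proj("wrist",[416.5+26*np.cos(t),-292.8+26*np.sin(t),46],cal) for t in np.linspace(0,6.28,60)]).astype(int)],True,(255,255,0))
save("k1o",s)
E
```

```text
0.75 [315.8, 252.0] [ 414.26067813 -292.06158383   58.5       ]
proj [317.2737098 242.6867248] 7.4333 [0.41130075 0.16396828 0.06667748]
```

View pics/k1o.png

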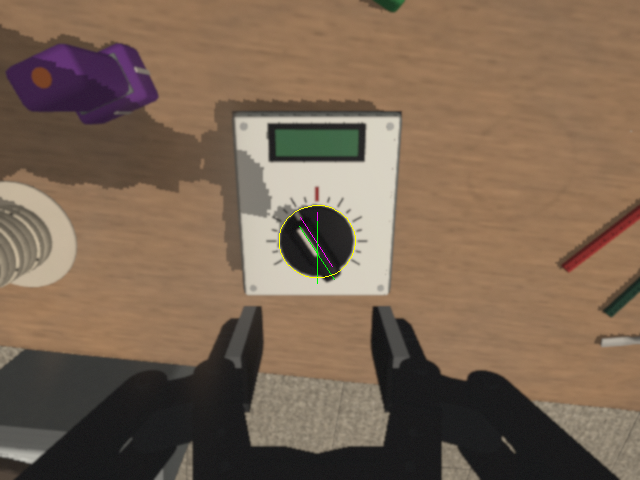

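The overlay circle sits on the knob disc at (317,243), the red mark is straight above it, and the bar lines match. Now I grip and turn.

```bash
python3 - <<'E'
from h import *
y0=np.radians(37.5); P=[416.5,-292.8]
ctrl.move_ptp(P+[100],down(y0))
print(ctrl.servo_line(P+[50.5],feed=60,force_limit=12))
ctrl.gripper_to(5,30); s=sense(); print(s["position"],s["gripper_width"],s["grasp_force"],s["force"],s["moment"])
q=np.array(s["q"]); qi=np.array(ctrl.inverse_kinematics(P+[50.5],down(np.radians(7)))); print(qi-q)
n=6
for i in range(1,n+1): ctrl.set_joints(list(q+(qi-q)*i/n))
ctrl.pause(.2); s=sense(); print(s["position"],s["ee_rot"],s["force"],s["moment"])
ctrl.gripper_to(45); ctrl.servo_line(P+[150],feed=120)
cal=K("wrist");im=camera("wrist");save("k2",im);np.savez("pics/k2",*cal);print(sense()["clock"])
p=[317,243];save("k2c",cv2.resize(im[190:290,267:367],(600,600),interpolation=cv2.INTER_CUBIC))
E
```

```text
False
[ 416.4763271  -292.50729546   50.92754645] 11.83009117142659 31.992411017417908 [0.11047995 4.32442588 6.9533406 ] [ 0.73130284  0.03661301 -0.01032926]
[-2.81430612e-04  9.09506707e-04 -1.79572890e-04 -3.85418720e-04
 -7.96278770e-04  5.32349045e-01]
[ 416.51983623 -292.63425021   50.89271411] [-2.76688945e-05  9.97998112e-01  6.32436851e-02  5.49932184e-05] [-0.65052576  4.6831699  12.15212711] [ 0.78730774  0.15255282 -0.03424638]
12.525
```

View pics/k2c.png

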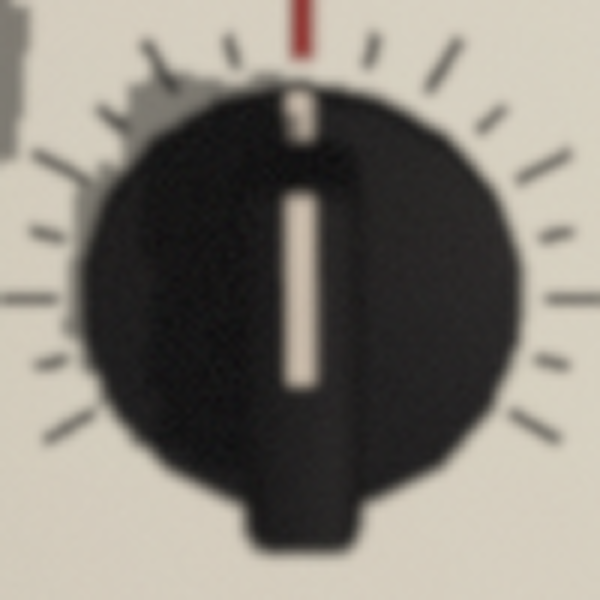

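The pointer line at (300,290) meets the red mark at (303,30), so the knob is zeroed. Next is the head.

```bash
python3 - <<'E'
from h import *
y=np.radians(-10.3); P=[608.5,-189.2]
ctrl.gripper_to(55)
ctrl.move_ptp(P+[190],down(y))
cal=K("wrist");im=camera("wrist");save("g1",im)
hs=cv2.cvtColor(im,cv2.COLOR_RGB2HSV).astype(int); p=proj("wrist",P+[90],cal)
def comp(m,z,near,mn):
    k,l,st,c=cv2.connectedComponentsWithStats(m.astype(np.uint8))
    i=min([i for i in range(1,k) if st[i,4]>mn],key=lambda i:np.hypot(*(c[i]-near)))
    ys,xs=np.where(l==i);r=cv2.minAreaRect(np.array([ray("wrist",u,z,cal)[:2] for u in zip(xs,ys)],np.float32)); print(c[i],r)
comp((hs[...,0]<15)&(hs[...,1]>150)&(hs[...,2]>150),90,p,15)
comp(hs[...,2]<60,90,p,100)
s=im.copy()
def box(c,z,a,b,yaw,col):
    R=np.array([[np.cos(yaw),-np.sin(yaw)],[np.sin(yaw),np.cos(yaw)]])
    cv2.polylines(s,[np.array([proj("wrist",list(np.array(c)+R@[i*a/2,j*b/2])+[z],cal) for i,j in((1,1),(1,-1),(-1,-1),(-1,1))]).astype(int)],True,col)
box(P,90,38,24,y,(255,255,0));box(P,36,50,36,y,(0,255,255))
p=p.astype(int);save("g1c",cv2.resize(s[max(0,p[1]-120):p[1]+120,p[0]-120:p[0]+120],(600,600)))
print(sense()["clock"],sense()["force"])
E
```

```text
[316.10909091 243.26666667] ((607.5921630859375, -188.707275390625), (9.377435684204102, 9.206414222717285), 79.69734954833984)
[315.5933893  230.96379853] ((614.9577026367188, -189.5790557861328), (22.12172508239746, 46.00108337402344), 80.48150634765625)
13.7333 [ 0.08201394 -0.12754303 -0.6239199 ]
```

View pics/g1c.png

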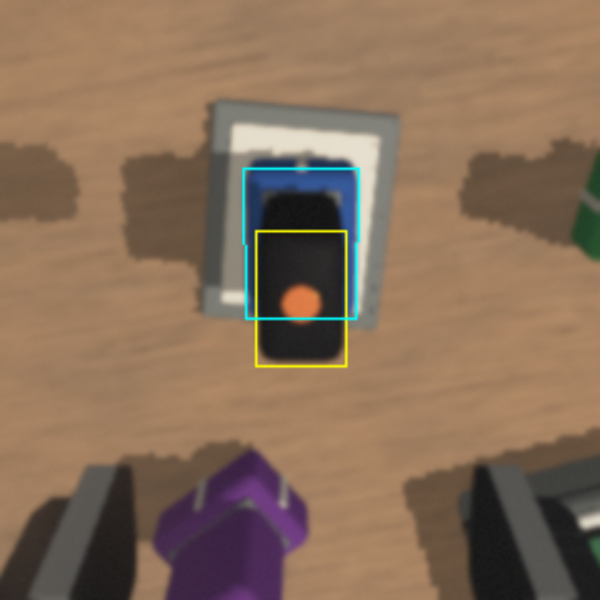

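The overlay fits the head within about 2 mm in x, with the dot at (301,303) in the crop. I shift 1 mm and grasp, then carry it to above the mask.

```bash
python3 - <<'E'
from h import *
y=np.radians(-10.1); P=[609.5,-189.0]
ctrl.move_ptp(P+[120],down(y))
print(ctrl.servo_line(P+[52],feed=70,force_limit=12))
ctrl.gripper_to(15,45); s=sense(); print(s["position"],s["gripper_width"],s["grasp_force"],s["force"])
ctrl.servo_line(P+[170],feed=90); s=sense(); print(s["position"],s["gripper_width"],s["force"])
T=[613.6,144.4]; yt=np.radians(-33.4)
ctrl.servo_line([611,0,170],down(np.radians(-20)),feed=150)
ctrl.servo_line(T+[170],down(yt),feed=150); ctrl.pause(.3)
s=sense(); print(s["clock"],s["position"],s["gripper_width"],s["q"])
cal=K("wrist");im=camera("wrist");save("h1",im);np.savez("pics/h1",*cal)
hz=170-44 # head bottom height estimate
o=im.copy()
def box(c,z,a,b,yaw,col):
    R=np.array([[np.cos(yaw),-np.sin(yaw)],[np.sin(yaw),np.cos(yaw)]])
    cv2.polylines(o,[np.array([proj("wrist",list(np.array(c)+R@[i*a/2,j*b/2])+[z],cal) for i,j in((1,1),(1,-1),(-1,-1),(-1,1))]).astype(int)],True,col)
box(T,25.5,36,22,yt,(255,0,0));box(T,25.5,74,88,yt,(255,255,0));box(T,hz+28,50,36,yt,(0,255,255));box(T,hz,50,36,yt,(0,255,0))
save("h1o",o)
E
```

```text
False
[ 609.76916931 -189.08631067   52.46210572] 23.26518028344318 44.1128808259964 [-0.65251157 -0.46164714  6.47208232]
[ 609.17609185 -188.87194533  169.35442419] 23.671737345360643 [ 0.09131919 -0.17679831 -1.1099111 ]
19.9 [613.66821514 143.9417221  170.05327553] 23.752268967006856 [ 1.82313528e-01  5.16533181e-01  1.70343138e+00 -1.72490276e-05
  9.21587281e-01  2.33654910e+00]
```

View pics/h1o.png

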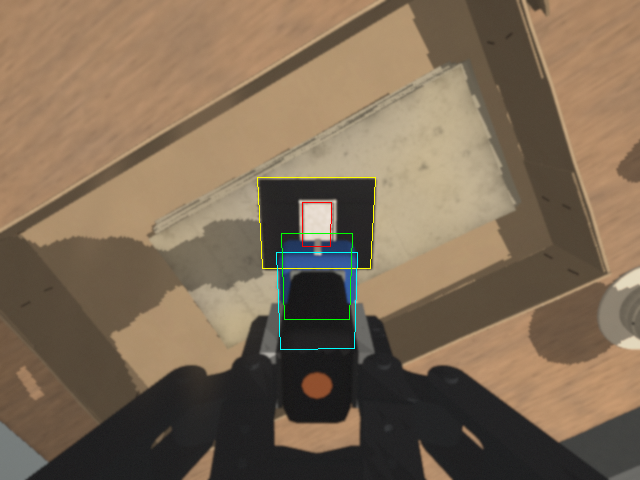

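The picture shows the head in hand, blue front at (318,250), dot at (317,384), and the mask outline matching my overlay with the window at (317,222). Next I check the in-hand offset numerically and lower.

```bash
python3 - <<'E'
from h import *
z=np.load("pics/h1.npz");cal=tuple(z[k] for k in z.files)
im=cv2.imread("pics/h1.png");hs=cv2.cvtColor(im,cv2.COLOR_BGR2HSV).astype(int)
p=np.array(sense()["position"]);yt=np.radians(-33.4);e=np.array([np.cos(yt),np.sin(yt)]);f=np.array([-e[1],e[0]])
def comp(n,m,near,mn):
    k,l,st,c=cv2.connectedComponentsWithStats(m.astype(np.uint8))
    i=min([i for i in range(1,k) if st[i,4]>mn],key=lambda i:np.hypot(*(c[i]-near)));print(n,st[i],c[i]);return c[i],st[i],l==i
def rel(uv,zz,o=p[:2]): d=ray("wrist",uv,zz,cal)[:2]-o; return (d@e).round(1),(d@f).round(1)
c,_,_=comp("dot",(hs[...,0]<15)&(hs[...,1]>150)&(hs[...,2]>120)&(hs[...,0]<14),(317,384),50);print(rel(c,p[2]-44+82))
c,st,l=comp("blue",(hs[...,0]>100)&(hs[...,0]<130)&(hs[...,1]>120),(318,250),50)
for u in (st[0],st[0]+st[2]): print("bottom? side",rel((u,st[1]+8),p[2]-44))
print("front bottom",rel((317,st[1]),p[2]-44)," expected 25")
c,st,l=comp("win",(hs[...,2]>150)&(hs[...,1]<90),(317,220),50)
top=np.where(l[:,310])[0][0]
print("window top",rel((317,st[1]),25.5,np.array([613.6,144.4])),"sides",[rel((u,215),25.5,np.array([613.6,144.4])) for u in(st[0],st[0]+st[2])])
print("blue col",[tuple(hs[y,300]) for y in range(228,275,3)])
E
```

```text
dot [303 373  28  25 531] [316.60828625 385.08097928]
(np.float64(-2.4), np.float64(0.6))
blue [ 278  240   80   64 2600] [317.89576923 262.69038462]
bottom? side (np.float64(16.8), np.float64(20.4))
bottom? side (np.float64(16.8), np.float64(-21.0))
front bottom (np.float64(21.2), np.float64(0.2))  expected 25
win [ 299  200   37   41 1408] [317.33096591 219.57244318]
window top (np.float64(19.9), np.float64(-0.3)) sides [(np.float64(8.1), np.float64(13.6)), (np.float64(8.1), np.float64(-15.0))]
blue col [(np.int64(18), np.int64(38), np.int64(170)), (np.int64(16), np.int64(37), np.int64(172)), (np.int64(17), np.int64(37), np.int64(171)), (np.int64(16), np.int64(38), np.int64(156)), (np.int64(120), np.int64(19), np.int64(107)), (np.int64(110), np.int64(159), np.int64(93)), (np.int64(109), np.int64(160), np.int64(94)), (np.int64(108), np.int64(173), np.int64(96)), (np.int64(109), np.int64(171), np.int64(100)), (np.int64(109), np.int64(166), np.int64(129)), (np.int64(110), np.int64(169), np.int64(151)), (np.int64(109), np.int64(171), np.int64(154)), (np.int64(109), np.int64(172), np.int64(160)), (np.int64(109), np.int64(168), np.int64(158)), (np.int64(111), np.int64(39), np.int64(104)), (np.int64(15), np.int64(12), np.int64(42))]
```

```bash
python3 - <<'E'
from h import *
yt=np.radians(-33.4);e=np.array([np.cos(yt),np.sin(yt)]);f=np.array([-e[1],e[0]])
T=np.array([613.6,144.4]); A=list(T+1*e-.5*f)
print(ctrl.servo_line(A+[80],down(yt),feed=50,force_limit=8)); ctrl.pause(.3)
s=sense(); print(s["clock"],s["position"],np.array(A).round(1),s["gripper_width"],s["ee_rot"],s["force"])
cal=K("wrist");im=camera("wrist");save("f1",im);np.savez("pics/f1",*cal)
cs=K("side");si=camera("side");save("f1s",si)
o=im.copy();o2=cv2.resize(si[160:260,275:400],None,fx=6,fy=6,interpolation=cv2.INTER_CUBIC)
R=np.array([e,f]).T
def pts(n,c,z,a,b,cl): return np.array([proj(n,list(np.array(c)+R@[i*a/2,j*b/2])+[z],cl) for i,j in((1,1),(1,-1),(-1,-1),(-1,1))])
C=T-.8*e-.5*f
for z,a,b,col in((25.5,36,22,(255,0,0)),(25.5,74,88,(255,255,0)),(35.5,50,36,(0,255,0)),(63.5,50,36,(0,255,255))):
    cv2.polylines(o,[pts("wrist",C,z,a,b,cal).astype(int)],True,col)
    cv2.polylines(o2,[((pts("side",C,z,a,b,cs)-[275,160])*6).astype(int)],True,col)
o=o[150:400,170:470]
save("f1o",np.vstack([cv2.resize(o,(360,300)),cv2.resize(o2,(360,288))]))
E
```

```text
False
22.2 [614.19727242 143.42997798  80.09220375] [614.2 143.4] 23.755679831444095 [-3.45884096e-05  9.57813483e-01 -2.87390551e-01  4.91859472e-05] [-0.06295112  0.61864925 -1.52083195]
```

View pics/f1o.png

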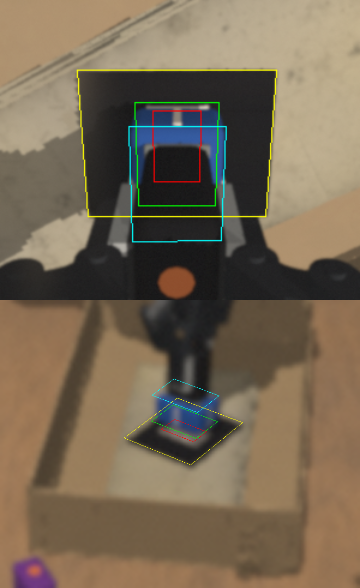

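The mask and window overlays line up, with the head's front edge at (178,108) in the top panel. It may sit a couple of millimetres back, so I check numerically.

```bash
python3 - <<'E'
from h import *
z=np.load("pics/f1.npz");cal=tuple(z[k] for k in z.files)
hs=cv2.cvtColor(cv2.imread("pics/f1.png"),cv2.COLOR_BGR2HSV).astype(int)
yt=np.radians(-33.4);e=np.array([np.cos(yt),np.sin(yt)]);f=np.array([-e[1],e[0]]);T=np.array([613.6,144.4])
def rel(uv,zz): d=ray("wrist",uv,zz,cal)[:2]-T; return (d@e).round(1),(d@f).round(1)
for x in (302,336): 
  print(x,[(y,)+tuple(int(v) for v in hs[y,x]) for y in range(232,276,2)])
for y in range(234,262,3): print(y,"z25.5",rel((317,y),25.5),"z35.5",rel((317,y),35.5),"z63.5",rel((317,y),63.5))
k,l,st,c=cv2.connectedComponentsWithStats(((hs[...,0]<14)&(hs[...,1]>150)&(hs[...,2]>120)).astype(np.uint8))
i=min([i for i in range(1,k) if st[i,4]>50],key=lambda i:np.hypot(*(c[i]-(317,384))));print("dot",c[i],rel(c[i],117.5))
d=hs[...,2]<75; col=d[:,317]; print("mask top rows",[y for y in range(195,230) if d[y,317]][:1]); print([rel((317,y),25.5) for y in (205,208,211)])
r=hs[222,:,2]<75; xs=np.where(r)[0]; print("mask sides",xs.min(),xs.max(),rel((xs.min(),222),25.5),rel((xs.max(),222),25.5))
b=(hs[252,:,0]>100)&(hs[252,:,0]<130)&(hs[252,:,1]>100);xs=np.where(b)[0];print("blue sides",xs.min(),xs.max(),rel((xs.min(),252),45),rel((xs.max(),252),45))
E
```

```text
302 [(232, 165, 14, 37), (234, 30, 8, 33), (236, 15, 17, 30), (238, 15, 29, 89), (240, 118, 30, 103), (242, 109, 150, 92), (244, 109, 159, 93), (246, 109, 165, 93), (248, 109, 164, 95), (250, 109, 161, 98), (252, 109, 161, 100), (254, 109, 166, 117), (256, 110, 168, 137), (258, 110, 169, 149), (260, 109, 168, 153), (262, 109, 168, 155), (264, 109, 171, 158), (266, 110, 171, 158), (268, 110, 154, 142), (270, 113, 36, 86), (272, 30, 12, 44), (274, 120, 10, 26)]
336 [(232, 15, 14, 37), (234, 150, 7, 37), (236, 15, 20, 50), (238, 17, 36, 142), (240, 11, 14, 151), (242, 111, 123, 95), (244, 109, 165, 93), (246, 108, 168, 94), (248, 109, 167, 96), (250, 109, 163, 97), (252, 110, 163, 100), (254, 109, 163, 116), (256, 109, 169, 134), (258, 110, 171, 149), (260, 109, 170, 153), (262, 109, 169, 157), (264, 109, 172, 160), (266, 109, 171, 160), (268, 110, 158, 147), (270, 109, 35, 102), (272, 30, 18, 99), (274, 30, 11, 47)]
234 z25.5 (np.float64(22.0), np.float64(-0.2)) z35.5 (np.float64(25.2), np.float64(-0.2)) z63.5 (np.float64(34.1), np.float64(-0.1))
237 z25.5 (np.float64(20.3), np.float64
[... 845 characters left out ...]
)) z63.5 (np.float64(24.3), np.float64(-0.1))
258 z25.5 (np.float64(8.1), np.float64(-0.2)) z35.5 (np.float64(12.0), np.float64(-0.2)) z63.5 (np.float64(22.8), np.float64(-0.1))
261 z25.5 (np.float64(6.3), np.float64(-0.2)) z35.5 (np.float64(10.3), np.float64(-0.2)) z63.5 (np.float64(21.4), np.float64(-0.1))
dot [316.68320611 385.05916031] (np.float64(-1.9), np.float64(0.2))
mask top rows [209]
[(np.float64(38.1), np.float64(-0.2)), (np.float64(36.4), np.float64(-0.2)), (np.float64(34.8), np.float64(-0.2))]
mask sides 237 398 (np.float64(28.8), np.float64(42.6)) (np.float64(28.7), np.float64(-43.5))
blue sides 280 355 (np.float64(18.9), np.float64(18.2)) (np.float64(18.8), np.float64(-19.0))
```

```bash
python3 - <<'E'
from h import *
s=sense();print(s["clock"],np.abs(s["qd"]).max(),s["gripper_width"],s["grasp_force"])
print(job.finish_job())
E
```

```text
22.3 0.002615624939930961 23.47940658244345 44.028316140174866
the job is handed in; nothing more can be done
None
```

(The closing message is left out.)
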